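Switch the film scanner's format selector to the green notch

ROBOT

A 7-joint arm with a two-finger parallel gripper is mounted at the origin on the work surface. World frame = base frame: x ahead of the robot, y to its left, z up, the work surface at z = 0. Lengths are in mm, angles in rad, forces in N, time in s.
With the tool pointing down it reaches from about 425 to 875 mm from the base axis. Payload 8.4 kg.
Tool frame: the origin (TCP) lies at the centre of the arm's flange, where the gripper is bolted on; the fingertips stand 182 mm ahead of it and the grasp point (between the pads) lies 164 mm ahead of it; z points along the fingers, y is the line along which they close (so a half turn about z gives the same grasp; the last joint's range is limited). The gripper opens to 87 mm and grips with 3 to 60 N. Pads are 19 mm wide; open, the fingers measure 117 mm over their backs; the gripper's body (75 mm by 190 mm) begins 51 mm behind the grasp point.
Start: joints at [-1.267, 0.333, 0.04, 1.465, -0.013, 1.343, -0.059], TCP at [254.799, 597.955, 404.746] pointing down, gripper open.
Joint ranges: [-2.58, 2.58], [-0.38, 2.09], [-1.3, 1.39], [0.25, 2.4], [-1.5, 4.64], [0.08, 2.09], [-2.65, 2.65]. Speed limits (rad/s): [2.22, 2.22, 2.79, 2.79, 3.14, 3.14, 3.14].

INTERFACE

Orientations are given as a unit quaternion [w, x, y, z].
In Python, from bench import telemetry, get_image, get_calibration, order, spot_in, silhouettes gives the robot as it stands.
- The arm moves only by the tool send_rows, never from a script. Its argument "series" is text: rows parted by semicolons, each of 5 numbers parted by spaces: the opening, from -1 (shut) to 1 (fully open), then the shift along the tool's x, y, z in units of 25 mm (1.0 is 25 mm), then the turn about the tool's z in units of 6 degrees (1.0 is 6 degrees). A call has exactly 5 rows; each row shifts and turns the commanded pose from where the row before left it, along the tool's axes as they then stand; what a row does not reach is not made up. A row lasts 1/12 s, in which the tool goes at most 41.7 mm and 7.16 degrees, less where a joint would pass 70% of its speed; a pose out of reach is approached as far as the arm can. A call is refused whole if a number of a shift passes 1 or a number of a turn 1, either way. A call with a gripper value outside its range is refused whole. The fingers move at their own pace and stop on an object; "newtons" is the grip in N (left out, the last holds). Time passes only in rows, so rows that do not move let the fingers close, or fill a call up. It gives the time, the measured TCP pose, the force, the opening and the grip force at its end, in the units of the state.
- telemetry.observe(): the state, without advancing time (a new reading comes with each control period).
- get_image(name): name is "side" or "top"; returns (picture, depth): 420x560x3 uint8, red, green, blue; 420x560 float32, mm along the optical axis (not along the pixel's ray), 0 where there is no reading.
- get_calibration(name): a dict with "fx", "fy", "cx", "cy" (pixels), "extrinsics" (4x4, takes a point from camera to world coordinates). Camera axes: x right, y down, z forward; pixel columns grow to the right and rows downward; lengths in mm; the calibration is good to about 2 mm. A picture is of the moment at which its call begins. get_calibration takes no time and is no camera call.
- order.sign_off(): hands the job in; it is judged then, once.
Trained networks look in the newest picture that a camera, given by its name, has taken for a name from the list of things; names that differ only in an ending like _2 or _b are one class to them, and where a whole thing is asked for, a point or a joint stands for the part that bears it (a point fixed in the world has none). Each returns a list of dicts, best first, with "conf" (0 to 1); they miss things now and then, are a little off and sometimes report something else, mostly with a low value. They report only what shows in the picture. A call takes as long as a camera call.
- spot_in(thing, camera): "box" ([left, top, width, height] in pixels, round what is visible of it).
- silhouettes(thing, camera): "pixels" (420x560 bool, what is visible of it) and "box" ([left, top, width, height] in pixels, round what is visible of it).
The state is a dict: "time": time; "joint_pos": joint angles; "dq": joint speeds; "joint_efforts": joint torques, N m; "tcp_pos": TCP position; "tool_rot": TCP orientation; "wrist_force": force on the tool from outside, world axes, zero at the start; "torque": the same for the moment, N m; "opening": finger opening in mm; "grip_force": force on a finger pad.
Only numpy, scipy, OpenCV 4.12 (cv2) and the standard library are available. Lean on these libraries where they do the work, as an engineer would, in place of code of your own. Each camera call takes 0.05 s, during which the arm holds its last target. There are 200 camera calls.

TASK

Switch the film scanner on the light table to the format marked by the green tag: pull its sprung selector knob up out of its notch, turn it round to the green tag and let it snap fully down into the notch there, then let go. The notch is not exactly at the tag, so feel for it gently - never force the knob down or sideways against its index ring - and leave the things around the scanner where they are.

Things in the scene. Friction and masses are not known exactly. Their poses are not given: they have to be found in the camera images.
- scanner: grey film scanner, fixed to the table, case 170 x 250 x 60 mm (x, y, z). Origin on the table, below the knob's axis; the case spans x -80..+90 mm and y -125..+125 mm from it. z up. Its film channel is on the -x side of the knob, the two tags on its +x side.
- knob_grip (a point): point on the knob's vertical axis inside its black grip bar, 103 mm above the table when down; moves with the knob, x axis along the bar to the white pointer. Bar 46 mm long, 12 thick, from 21 mm below this point to 13 above, on a 74 mm disc whose top is 21 mm below this point. Grip the bar across its 12 mm from above, fingertips above the disc.
- pointer_tip (a point): outer end of the white pointer on the knob's disc, 50 mm from the axis; shows where the knob points
- knob_lift (a joint): how far the knob is pulled up, m: 0 fully down in a notch, about 0.007 resting on the index ring between notches, 0.013 hard end of travel. A spring pulls it down with about 5 N at 0, 10 N at the top. It leaves a notch above about 0.0075; left loose there it drops back by itself.
- knob_turn (a joint): angle of the knob, rad, positive counter-clockwise from above; 0 in the starting notch (pointer to the scanner's +x), stops at -1.45 and 1.45. Two more notches lie at about +1.05 and -1.05, each anywhere within 0.25 of that, hidden under the disc; the knob drops in only within about 0.05 of a notch's middle and turns lightly between them.
- index_key: small brass key under the knob's disc, 13 x 5 x 8 mm, 27.5 mm from the axis below the pointer, turning and lifting with the knob. It sits in the notch (8 mm wide, about 7 mm deep) or rides on the steel index ring. The ring and key may be loaded with at most 18 N.
- green_tag: green disc, 22 mm in diameter, 4 mm high, fixed on the case top, 64 mm from the knob's axis; at +1.05 or -1.05 rad from the starting pointer direction. Origin at its underside centre. Marks the wanted notch (true only to 0.25 rad).
- orange_tag: orange disc of the same size on the other side: marks the notch that is not wanted
- loupe: bystander: black loupe 44 mm in diameter, 48 mm high, loose; origin at its underside
- film_can: bystander: black film can 33 mm in diameter, 52 mm high, loose; origin at its underside
- sleeve_box: bystander: clear box with green lid, 118 x 178 x 58 mm, loose; origin at its underside
- phone: bystander: black phone 72 x 148 x 9 mm, lying loose; origin at its underside

How it is judged:
By the outcome, as a careful person would: the job done as asked, in the order asked, and still so for the second after the job is handed in, with the robot touching nothing.
It also fails if it takes over 46 s, if anything falls off the work surface, if the arm or the gripper's body presses on something with over 40 N, if the wrist force passes 120 N, or if a joint passes its speed limit or range.

## Working session

There is one attempt and no reset: what is moved stays moved. The work goes in short steps, Python scripts to look and compute and a tool call to move; the robot and the scene stay as the last step left them, time stands still between calls to the robot, and variables do not carry over. Pictures are saved under pics/ and viewed, at most 10 in all, crops included, and the job is handed in when it is done.

Besides the shell and the picture viewer there is one more tool, called after ">>>" as name(argument=value, ...) on one line, values as JSON. send_rows: Moves the arm, as the interface text tells. Its arguments: {"type":"object","properties":{"series":{"type":"string"},"newtons":{"type":"number"}},"required":["series"]}

```bash
mkdir -p pics
cat > h.py <<'E'
import numpy as np,cv2
from bench import telemetry,get_image,get_calibration,order,spot_in,silhouettes
def pts(cam,mask,d):
    c=get_calibration(cam);v,u=np.where(mask&(d>0));z=d[v,u]
    p=np.c_[(u-c["cx"])/c["fx"]*z,(v-c["cy"])/c["fy"]*z,z,np.ones(len(z))]
    return (p@np.array(c["extrinsics"]).T)[:,:3]
def save(n,im): cv2.imwrite("pics/"+n,im[:,:,::-1])
E
python3 - <<'E'
from h import *
np.set_printoptions(precision=3,suppress=True)
for k,v in telemetry.observe().items(): print(k,v)
for cam in ("top","side"):
    im,d=get_image(cam);save(cam+"0.png",im)
    for t in ("green_tag","orange_tag","knob_grip","pointer_tip","scanner"):
        r=silhouettes(t,cam)
        for q in r[:1]:
            p=pts(cam,q["pixels"],d); print(cam,t,round(q["conf"],2),q["box"],np.median(p,0),p.min(0),p.max(0))
E
```

```text
time 0.0
joint_pos [-1.267  0.334  0.04   1.466 -0.013  1.343 -0.059]
dq [-0.    -0.    -0.001 -0.    -0.001  0.001 -0.   ]
joint_efforts [ -0.    -65.638   1.335 -40.381  -0.06    0.045   0.   ]
tcp_pos [254.726 597.826 403.861]
tool_rot [-0.     0.2    0.98  -0.001]
wrist_force [0.162 0.215 0.213]
torque [-0.054  0.033  0.03 ]
grip_force 0.0
opening 86.99975482521532
top green_tag 0.45 [231.2, 224.1, 12.4, 11.9] [578.171 153.825  63.182] [569.009 144.65   59.17 ] [587.326 163.13   66.729]
top knob_grip 0.88 [244.3, 226.8, 33.4, 33.9] [546.929  96.613  81.731] [509.577  62.057  58.946] [590.472 133.623 119.677]
top pointer_tip 0.75 [244.9, 222.3, 33.5, 38.4] [546.929  97.066  81.722] [509.646  62.057  58.54 ] [592.664 134.298 119.677]
top scanner 0.55 [173.5, 203.7, 152.1, 79.0] [544.703 102.461  60.247] [459.234 -41.307  -3.681] [642.268 297.89  119.677]
side orange_tag 0.38 [244.4, 239.0, 10.3, 8.1] [577.169  42.534  64.377] [569.067  33.544  60.563] [585.754  54.413  67.387]
side knob_grip 0.82 [206.3, 201.7, 42.1, 33.3] [544.585  92.83   83.276] [508.34   59.834  57.02 ] [593.838 156.11  119.401]
side pointer_tip 0.73 [202.6, 202.7, 43.7, 32.9] [544.187  92.66   83.224] [508.761  59.834  57.02 ] [592.337 156.11  119.401]
side scanner 0.92 [168.4, 168.8, 119.6, 134.8] [540.681  68.711  60.522] [463.169 -42.381  -3.828] [651.187 297.984 119.401]
```

Run:
```python
import cv2
a=cv2.imread("pics/top0.png")[150:330,120:380];b=cv2.imread("pics/side0.png")[130:330,120:340]
cv2.imwrite("pics/t.png",cv2.resize(a,None,fx=3,fy=3));cv2.imwrite("pics/s.png",cv2.resize(b,None,fx=3,fy=3))
```

```text
(no output)
```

View pics/t.png

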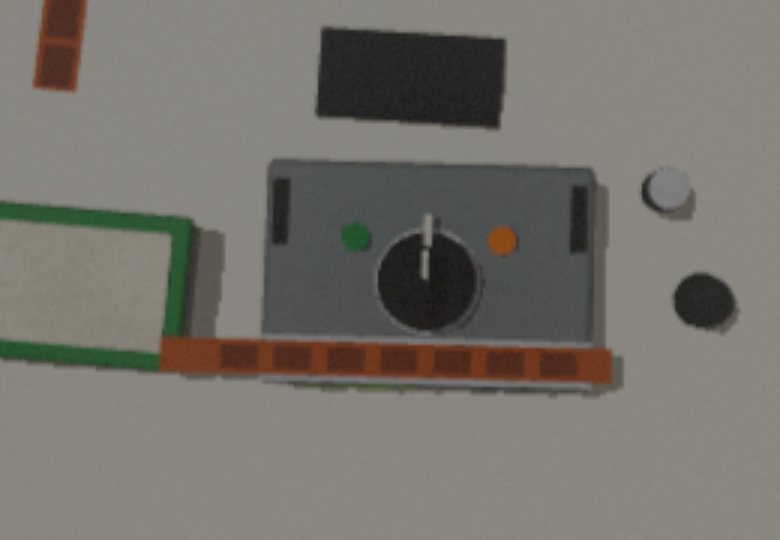

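View pics/s.png

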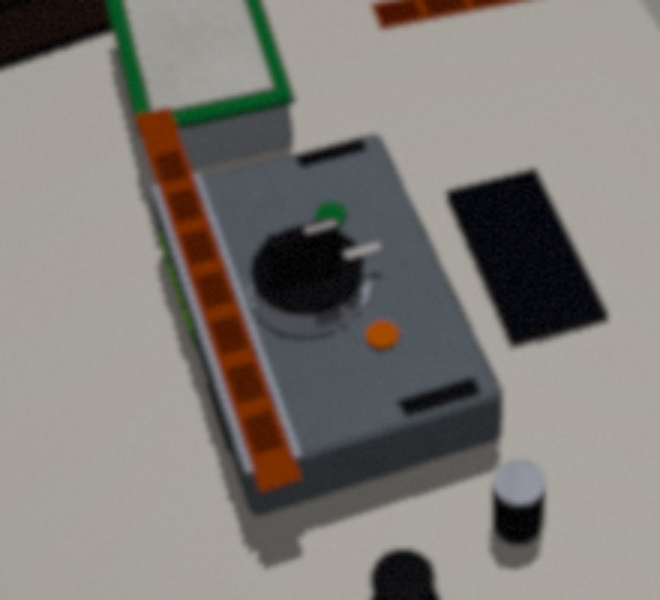

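The top view shows the green tag at (355,237) in the crop, on the +y side, so the turn is +1.05. The orange tag is at (502,240), the knob is at (427,280) and its pointer faces +x. The side view agrees.

Run:
```python
from h import *
np.set_printoptions(precision=4,suppress=True)
for cam in ("top","side"):
    im,d=get_image(cam);h=cv2.cvtColor(im,cv2.COLOR_RGB2HSV)
    P=pts(cam,np.ones(d.shape,bool),d); hs=h[d>0]
    near=np.hypot(P[:,0]-546,P[:,1]-98)
    k=(near>50)&(near<80)&(P[:,2]>55)&(P[:,2]<75)&(hs[:,1]>110)
    T={}
    for n,a,b in(("g",45,85),("o",4,20)):
        m=k&(hs[:,0]>a)&(hs[:,0]<b)&(P[:,0]>550);T[n]=P[m].mean(0);print(cam,n,m.sum(),T[n])
    v=(T["g"]-T["o"])[:2];yaw=np.arctan2(-v[0],v[1]);print("yaw",yaw,np.linalg.norm(v),"axis",(T["g"]+T["o"])[:2]/2-31.8*np.array([np.cos(yaw),np.sin(yaw)]))
    m=(near<55)&(P[:,2]>76)&(P[:,2]<88);(c,r)=cv2.minEnclosingCircle(P[m,:2].astype(np.float32));print("disc",m.sum(),c,r,P[m].mean(0))
    m=(near<35)&(P[:,2]>108);print("bar",m.sum(),P[m].mean(0),cv2.minAreaRect(P[m,:2].astype(np.float32)))
s=telemetry.observe();R=cv2.Rodrigues(np.zeros(3))[0]
```

```text
top g 60 [579.3175 153.882   63.6145]
top o 69 [579.1852  42.9344  63.3106]
yaw -0.0011926848008550644 110.94770513240437 axis [547.4514  98.4461]
disc 745 (552.6341552734375, 97.71092224121094) 42.40997314453125 [547.3733  97.8907  81.4876]
bar 120 [547.2318  97.7521 115.1076] ((546.453125, 97.56731414794922), (42.883819580078125, 11.066701889038086), 1.803586483001709)
side g 48 [577.2182 156.0834  63.9438]
side o 85 [576.9592  43.0107  63.7114]
yaw -0.002291198862187043 113.07301038989465 axis [545.2888  99.6199]
disc 608 (551.9449462890625, 97.77510833740234) 43.41714096069336 [545.1544  87.3143  82.1212]
bar 171 [544.5383  96.7753 114.362 ] ((545.0494384765625, 98.52276611328125), (46.346710205078125, 14.641828536987305), 1.3898534774780273)
```

>>> send_rows(series="1 -0.92 -0.69 0 0;1 -0.92 -0.69 0 0;1 -0.92 -0.69 0 0;1 -0.92 -0.69 0 0;1 -0.92 -0.69 0 0")

```text
time: 1.12
tcp_pos: [327.3, 472.2, 404.9]
tool_rot: [0.0, 0.2, 0.98, 0.0]
wrist_force: [0.8, -0.3, 0.4]
opening: 86.6
grip_force: 0.0
```

>>> send_rows(series="1 -0.92 -0.69 0 0;1 -0.92 -0.69 0 0;1 -0.92 -0.69 0 0;1 -0.92 -0.69 0 0;1 -0.92 -0.69 0 0")

```text
time: 1.53
tcp_pos: [399.3, 347.7, 405.0]
tool_rot: [0.0, 0.2, 0.98, 0.0]
wrist_force: [0.7, -0.7, 0.6]
opening: 87.2
grip_force: 0.0
```

>>> send_rows(series="1 -0.92 -0.69 0 0;1 -0.92 -0.69 0 0;1 -0.92 -0.69 0 0;1 -0.92 -0.69 0 0;1 -0.92 -0.69 0 0")

```text
time: 1.95
tcp_pos: [471.2, 223.3, 405.0]
tool_rot: [0.0, 0.2, 0.98, 0.0]
wrist_force: [0.7, -0.3, 1.2]
opening: 87.0
grip_force: 0.0
```

>>> send_rows(series="1 -0.92 -0.69 0 0;1 -0.92 -0.69 0 0;1 -0.92 -0.69 0 0;1 -0.92 -0.69 0 0;1 0 0 0 0")

```text
time: 2.37
tcp_pos: [530.4, 119.3, 405.2]
tool_rot: [0.001, 0.204, 0.979, -0.001]
wrist_force: [-0.7, -0.5, 0.4]
opening: 86.9
grip_force: 0.0
```

>>> send_rows(series="1 0 0 0 1;1 0 0 0 1;1 0 0 0 1;1 0 0 0 1;1 0 0 0 0")

```text
time: 2.78
tcp_pos: [528.3, 125.3, 404.9]
tool_rot: [0.0, 0.402, 0.916, 0.0]
wrist_force: [-0.5, 0.4, 0.1]
opening: 87.1
grip_force: 0.0
```

```bash
python3 -c "
from h import *
s=telemetry.observe();print(s['joint_pos'],s['tcp_pos'],s['tool_rot'])"
```

```text
[-0.72395956  0.11259503  0.44632263  1.74661041 -0.05051947  1.29348928
  0.47788726] [528.25420511 125.26124071 404.88120654] [4.84516279e-05 4.01650228e-01 9.15793145e-01 8.55760997e-05]
```

>>> send_rows(series="1 0 0 0 -1;1 0 0 0 -1;1 0 0 0 -1;1 0 0 0 -1;1 0 0 0 -1")

```text
time: 3.2
tcp_pos: [528.3, 125.3, 404.9]
tool_rot: [0.0, 0.144, 0.99, 0.0]
wrist_force: [0.2, 0.3, -0.3]
opening: 87.1
grip_force: 0.0
```

>>> send_rows(series="1 0 0 0 -1;1 0 0 0 -1;1 0 0 0 -0.9;1 -0.6 -0.9 1 0;1 0 0 1 0")

```text
time: 3.62
tcp_pos: [545.3, 99.5, 355.8]
tool_rot: [0.002, -0.004, 1.0, -0.0]
wrist_force: [-1.3, -2.5, 0.1]
opening: 86.7
grip_force: 0.0
```

>>> send_rows(series="1 0 0 1 0;1 0 0 0 0;1 0 0 0 0;1 0 0 0 0;1 0 0 0 0")

```text
time: 4.03
tcp_pos: [544.0, 103.1, 331.6]
tool_rot: [0.001, -0.003, 1.0, 0.0]
wrist_force: [0.9, 0.1, 0.4]
opening: 87.0
grip_force: 0.0
```

Run:
```python
from h import *
s=telemetry.observe();print(s['joint_pos'],s['tcp_pos'],s['tool_rot'],s['wrist_force'])
a,_=get_image("top");b,_=get_image("side");save("t2.png",np.hstack([cv2.resize(a[170:300,180:320],None,fx=2.8,fy=2.8),cv2.resize(b[130:260,150:290],None,fx=2.8,fy=2.8)]))
```

```text
[-0.63307112  0.19328762  0.41344773  1.81578296 -0.0851993   1.1472152
  1.38610546] [543.98708519 103.05075558 331.62511011] [ 1.22035064e-03 -3.45792931e-03  9.99993160e-01  4.83324682e-04] [0.89626318 0.1439563  0.36087904]
```

View pics/t2.png

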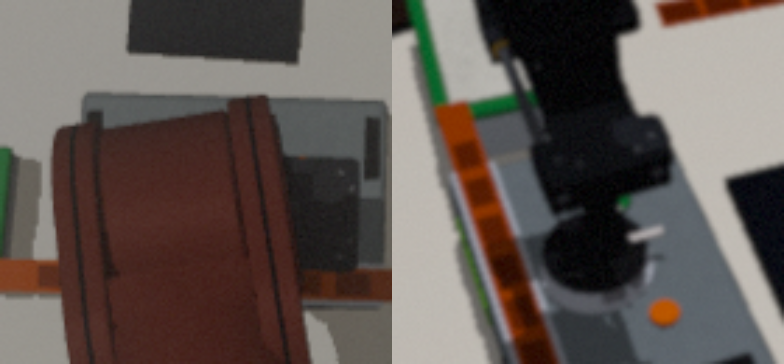

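The gripper is above the knob (side crop around (600,245)) with nothing touched. Joint 7 would run close to its limit during the turn, so I'll take the half-turn grasp instead.

>>> send_rows(series="1 0 0 0 1;1 0 0 0 1;1 0 0 0 1;1 0 0 0 1;1 0 0 0 1")

```text
time: 4.55
tcp_pos: [543.6, 102.8, 330.7]
tool_rot: [0.001, 0.258, 0.966, 0.0]
wrist_force: [0.2, 0.1, 0.3]
opening: 87.1
grip_force: 0.0
```

>>> send_rows(series="1 0 0 0 1;1 0 0 0 1;1 0 0 0 1;1 0 0 0 1;1 0 0 0 1")

```text
time: 4.97
tcp_pos: [543.6, 102.9, 330.7]
tool_rot: [0.0, 0.5, 0.866, 0.001]
wrist_force: [1.2, -1.1, 0.5]
opening: 87.3
grip_force: 0.0
```

>>> send_rows(series="1 0 0 0 1;1 0 0 0 1;1 0 0 0 1;1 0 0 0 1;1 0 0 0 1")

```text
time: 5.38
tcp_pos: [543.6, 102.9, 330.7]
tool_rot: [0.0, 0.707, 0.707, 0.001]
wrist_force: [-0.2, 0.3, 0.0]
opening: 87.2
grip_force: 0.0
```

>>> send_rows(series="1 0 0 0 1;1 0 0 0 1;1 0 0 0 1;1 0 0 0 1;1 0 0 0 1")

```text
time: 5.8
tcp_pos: [543.6, 102.9, 330.7]
tool_rot: [-0.0, 0.866, 0.5, 0.001]
wrist_force: [-0.3, -0.1, -0.2]
opening: 86.7
grip_force: 0.0
```

>>> send_rows(series="0.2 0 0 0 1;0.2 0 0 0 1;0.2 0 0 0 1;0.2 0 0 0 1;0.2 0 0 0 1")

```text
time: 6.22
tcp_pos: [543.6, 102.9, 330.7]
tool_rot: [-0.0, 0.966, 0.259, 0.001]
wrist_force: [-1.1, -0.3, 0.1]
opening: 61.6
grip_force: 0.0
```

>>> send_rows(series="0 0 0 0 1;0 0 0 0 1;0 0 0 0 1;0 0 0 0 1;0 0 0 0 1")

```text
time: 6.63
tcp_pos: [543.6, 102.9, 330.6]
tool_rot: [-0.0, 1.0, 0.001, 0.001]
wrist_force: [-0.1, 0.0, 0.2]
opening: 44.2
grip_force: 0.0
```

>>> send_rows(series="0 0 0 0 0;0 0 0 0 0;0 0 0 0 0;0 0 0 0 0;0 0 0 0 0")

```text
time: 7.05
tcp_pos: [543.5, 102.7, 329.9]
tool_rot: [-0.0, 1.0, 0.004, 0.0]
wrist_force: [-0.3, -0.1, 0.4]
opening: 43.2
grip_force: 0.0
```

Run:
```python
from h import *
np.set_printoptions(precision=4,suppress=True)
s=telemetry.observe();print(s['joint_pos'],s['tcp_pos'],s['tool_rot'],s['wrist_force'],s['opening'])
```

```text
[-0.9717  0.2376  0.8146  1.8322 -0.1887  1.1513 -1.6572] [543.4958 102.6798 329.9001] [-0.0001  1.      0.0036  0.0001] [-0.2676 -0.0768  0.3734] 43.24582456559981
```

>>> send_rows(series="-0.2 0.11 0.19 0.5 0;-0.2 0 0 0.5 0;-0.2 0 0 0.5 0;-0.2 0 0 0.5 0;-0.2 0 0 0.3 0")

```text
time: 7.47
tcp_pos: [545.5, 97.9, 269.7]
tool_rot: [0.001, 1.0, 0.003, -0.001]
wrist_force: [0.5, 0.9, 0.3]
opening: 34.8
grip_force: 0.0
```

>>> send_rows(series="-0.2 0 0 0 0;-0.2 0 0 0 0;-0.2 0 0 0 0;-0.2 0 0 0 0;-0.2 0 0 0 0")

```text
time: 7.88
tcp_pos: [546.5, 98.0, 272.9]
tool_rot: [-0.0, 1.0, 0.003, 0.0]
wrist_force: [0.1, -0.2, 0.5]
opening: 34.6
grip_force: 0.0
```

>>> send_rows(series="-0.55 0 0 0.08 0;-0.6 0 0 0 0;-0.7 0 0 0 0;-0.75 0 0 0 0;-0.8 0 0 0 0", newtons=5)

```text
time: 8.3
tcp_pos: [546.2, 98.8, 270.4]
tool_rot: [-0.001, 1.0, 0.003, 0.0]
wrist_force: [-0.5, 6.6, -2.0]
opening: 12.1
grip_force: 3.4
```

>>> send_rows(series="-1 0 0 0 0;-1 0 0 0 0;-1 0 0 0 0;-1 0 0 0 0;-1 0 0 0 0", newtons=5)

```text
time: 8.72
tcp_pos: [546.2, 99.1, 270.3]
tool_rot: [-0.001, 1.0, 0.003, 0.0]
wrist_force: [0.1, 5.3, 0.4]
opening: 12.3
grip_force: 5.0
```

>>> send_rows(series="-1 0 -0.045 0 0;-1 0 0 0 0;-1 0 0 0 0;-1 0 0 0 0;-1 0 0 0 0", newtons=35)

```text
time: 9.13
tcp_pos: [546.2, 99.3, 270.3]
tool_rot: [-0.0, 1.0, 0.003, 0.0]
wrist_force: [-0.5, 3.8, 0.9]
opening: 11.9
grip_force: 35.0
```

Run:
```python
from h import *
np.set_printoptions(precision=4,suppress=True)
s=telemetry.observe();print(s['tcp_pos'],s['tool_rot'],s['wrist_force'],s['torque'],s['opening'],s['grip_force'])
```

```text
[546.232   99.2994 270.3131] [-0.0002  1.      0.0028  0.    ] [-0.4802  3.7606  0.9088] [0.9925 0.2078 0.0052] 11.885704408005232 35.0000886619091
```

>>> send_rows(series="-1 0 -0.06 0 0;-1 0 0 -0.04 0;-1 0 0 -0.04 0;-1 0 0 -0.04 0;-1 0 0 0 0")

```text
time: 9.55
tcp_pos: [546.2, 99.9, 273.0]
tool_rot: [0.001, 1.0, 0.002, -0.0]
wrist_force: [2.6, -2.2, -6.8]
opening: 11.7
grip_force: 35.0
```

>>> send_rows(series="-1 0 0 -0.06 0;-1 0 0 -0.06 0;-1 0 0 0 0;-1 0 0 0 0;-1 0 0 0 0")

```text
time: 9.97
tcp_pos: [546.2, 99.9, 276.1]
tool_rot: [0.001, 1.0, 0.002, -0.0]
wrist_force: [3.8, -4.5, -8.6]
opening: 11.7
grip_force: 35.0
```

>>> send_rows(series="-1 0.02 0.03 -0.06 0;-1 0 0 -0.06 0;-1 0 0 -0.06 0;-1 0 0 0 0;-1 0 0 0 0")

```text
time: 10.38
tcp_pos: [546.4, 99.8, 280.5]
tool_rot: [0.0, 1.0, 0.003, -0.0]
wrist_force: [1.0, -3.4, -10.7]
opening: 11.7
grip_force: 35.0
```

Run:
```python
from h import *
np.set_printoptions(precision=4,suppress=True)
s=telemetry.observe();print(s['tcp_pos'],s['tool_rot'],s['wrist_force'],s['torque'],s['opening'],s['grip_force'])
_,_=get_image("side");im,d=get_image("side")
r=silhouettes("pointer_tip","side")
p=pts("side",r[0]["pixels"],d);print(r[0]["conf"],p.max(0))
P=pts("side",np.ones(d.shape,bool),d);n=np.hypot(P[:,0]-546,P[:,1]-98);m=(n<36)&(P[:,2]>70)&(P[:,2]<100)&(P[:,1]<90);print("disc z",np.percentile(P[m,2],[25,50,75,90]))
```

```text
[546.4079  99.754  280.5434] [ 0.0001  1.      0.0028 -0.0005] [  0.977   -3.3634 -10.7205] [-0.9304  0.0984 -0.0041] 11.719179973739227 34.99781065620482
0.51 [568.0062 147.9379 210.2839]
disc z [76.8336 90.7392 92.2569 92.9585]
```

>>> send_rows(series="-1 0 0.03 0 -0.3;-1 0 0 0 -0.8;-1 0 0 0 -0.8;-1 0 0 0 -0.8;-1 0 0 0 -0.3")

```text
time: 10.95
tcp_pos: [546.4, 99.5, 280.6]
tool_rot: [-0.0, 0.987, 0.162, -0.0]
wrist_force: [-0.4, -1.5, -10.1]
opening: 12.0
grip_force: 35.0
```

>>> send_rows(series="-1 0 0 0 -0.8;-1 0 0 0 -0.8;-1 0 0 0 -0.8;-1 0 0 0 -0.8;-1 0 0 0 -0.3")

```text
time: 11.37
tcp_pos: [546.5, 99.4, 280.6]
tool_rot: [-0.0, 0.941, 0.339, -0.0]
wrist_force: [-0.4, -2.4, -10.7]
opening: 12.1
grip_force: 35.0
```

>>> send_rows(series="-1 0 0 0 -0.6;-1 0 0 0 -0.4;-1 0 0 0 0;-1 0 0 0 0;-1 0 0 0 0")

```text
time: 11.78
tcp_pos: [546.5, 99.4, 280.6]
tool_rot: [-0.0, 0.923, 0.385, -0.0]
wrist_force: [-1.7, -1.5, -10.3]
opening: 11.6
grip_force: 35.0
```

```bash
cat > s.py <<'E'
from h import *
np.set_printoptions(precision=3,suppress=True)
s=telemetry.observe();q=s['tool_rot']
print(s['tcp_pos'],"ang",2*np.arctan2(q[2],q[1]),s['wrist_force'],s['torque'],s['opening'],s['joint_pos'])
E
python3 s.py
```

```text
[546.513  99.387 280.58 ] ang 0.7897025588355144 [ -1.727  -1.464 -10.265] [-0.32   0.361  0.012] 11.566346321708103 [-0.818  0.28   0.651  1.872 -0.194  1.054 -0.87 ]
```

>>> send_rows(series="-1 0 0 0.04 0;-1 0 0 0.04 0;-1 0 0 0.04 0;-1 0 0 0.02 0;-1 0 0 0 0")

```text
time: 12.2
tcp_pos: [546.6, 99.3, 277.5]
tool_rot: [-0.0, 0.923, 0.385, -0.0]
wrist_force: [-4.8, -0.4, -4.4]
opening: 11.5
grip_force: 35.0
```

```bash
python3 s.py
```

```text
[546.575  99.346 277.457] ang 0.7910281984560412 [-4.81  -0.411 -4.394] [-0.08   1.186 -0.016] 11.515449144874474 [-0.816  0.284  0.65   1.875 -0.197  1.048 -0.866]
```

>>> send_rows(series="-1 0 0 -0.04 0;-1 0 0 0 -0.35;-1 0 0 0 -0.3;-1 0 0 0.02 0;-1 0 0 0.03 0", newtons=25)

```text
time: 12.62
tcp_pos: [546.6, 99.3, 277.0]
tool_rot: [-0.0, 0.909, 0.416, -0.0]
wrist_force: [-3.3, 2.1, -9.4]
opening: 11.7
grip_force: 25.0
```

```bash
python3 s.py
```

```text
[546.583  99.334 276.983] ang 0.858248085083245 [-3.251  2.055 -9.382] [0.348 1.02  0.067] 11.717669056761377 [-0.807  0.282  0.638  1.875 -0.193  1.046 -0.802]
```

>>> send_rows(series="-1 0 0 0 0;-1 0 0 0.02 0;-1 0 0 0.02 0;-1 0 0 0 0;-1 0 0 0 0")

```text
time: 13.03
tcp_pos: [546.5, 99.4, 275.9]
tool_rot: [-0.0, 0.909, 0.416, -0.0]
wrist_force: [-5.5, 1.5, -7.5]
opening: 11.8
grip_force: 25.0
```

```bash
python3 s.py
```

```text
[546.538  99.355 275.927] ang 0.8589362409913996 [-5.478  1.481 -7.475] [0.182 1.197 0.094] 11.787461469949385 [-0.806  0.284  0.638  1.876 -0.194  1.045 -0.801]
```

>>> send_rows(series="-1 -0.025 -0.03 0 -0.2;-1 0 0 0 0;-1 0 0 0.03 0;-1 0 0 0.03 0;-1 0 0 0 0")

```text
time: 13.45
tcp_pos: [546.1, 99.3, 274.6]
tool_rot: [0.0, 0.905, 0.426, 0.001]
wrist_force: [0.5, 1.5, -7.8]
opening: 11.8
grip_force: 25.0
```

```bash
python3 s.py
```

```text
[546.093  99.265 274.649] ang 0.8798995714596618 [ 0.512  1.493 -7.797] [ 0.487  0.123 -0.078] 11.759620028699702 [-0.804  0.283  0.634  1.879 -0.193  1.04  -0.781]
```

>>> send_rows(series="-1 0 0 0.03 0.08;-1 0 0 0.03 0;-1 0 0 0.04 0;-1 0 0 0.04 0;-1 0 0 0 0")

```text
time: 13.87
tcp_pos: [546.1, 99.3, 271.1]
tool_rot: [0.0, 0.907, 0.422, 0.0]
wrist_force: [2.2, 2.3, -7.6]
opening: 11.5
grip_force: 25.0
```

```bash
python3 s.py
```

```text
[546.064  99.285 271.096] ang 0.8717361211013427 [ 2.226  2.334 -7.593] [ 0.659 -0.36  -0.023] 11.469829707680136 [-0.803  0.288  0.634  1.882 -0.197  1.033 -0.786]
```

>>> send_rows(series="-1 0 0 0.02 0;-1 0 0 0.02 0;-1 0 0 0 0;-1 0 0 0 0;-1 0 0 0 0")

```text
time: 14.28
tcp_pos: [546.0, 99.3, 270.4]
tool_rot: [0.0, 0.907, 0.422, 0.001]
wrist_force: [2.2, 3.1, -3.8]
opening: 11.9
grip_force: 25.0
```

```bash
python3 s.py
```

```text
[546.042  99.255 270.38 ] ang 0.8717220045191538 [ 2.164  3.104 -3.769] [ 0.755 -0.525 -0.006] 11.933928537215392 [-0.803  0.289  0.634  1.883 -0.198  1.032 -0.785]
```

>>> send_rows(series="-0.4 0 0 0 0;-0.2 0 0 0 0;-0.1 0 0 0 0;0 0 0 0 0;0 0 0 0 0")

```text
time: 14.7
tcp_pos: [545.7, 98.8, 270.0]
tool_rot: [0.0, 0.907, 0.422, -0.0]
wrist_force: [0.6, 0.3, 0.1]
opening: 36.9
grip_force: 0.0
```

>>> send_rows(series="0 0 0 -0.3 0;0 0 0 -0.6 0;0 0 0 -0.8 0;0 0 0 -0.8 0;0 0 0 -0.8 0")

```text
time: 15.12
tcp_pos: [545.7, 98.8, 354.0]
tool_rot: [0.0, 0.907, 0.422, -0.0]
wrist_force: [-0.1, -0.7, 1.0]
opening: 43.3
grip_force: 0.0
```

>>> send_rows(series="0 0 0 -0.8 0;0 0 0 -0.8 0;0 0 0 -0.8 0;0 0 0 -0.6 0;0 0 0 0 0")

```text
time: 15.53
tcp_pos: [546.4, 98.7, 431.3]
tool_rot: [0.0, 0.907, 0.422, 0.002]
wrist_force: [0.2, 0.4, 0.1]
opening: 43.6
grip_force: 0.0
```

>>> send_rows(series="0 0 0 0 0;0 0 0 0 0;0 0 0 0 0;0 0 0 0 0;0 0 0 0 0")

```text
time: 15.95
tcp_pos: [545.6, 99.1, 426.9]
tool_rot: [0.0, 0.907, 0.422, -0.001]
wrist_force: [-1.2, 0.3, 0.8]
opening: 43.5
grip_force: 0.0
```

```bash
python3 s.py
python3 - <<'E'
from h import *
im,d=get_image("side");save("end.png",cv2.resize(im[130:330,120:340],None,fx=3,fy=3))
P=pts("side",np.ones(d.shape,bool),d)
n=np.hypot(P[:,0]-545,P[:,1]-98)
m=(n<34)&(P[:,2]>75)&(P[:,2]<95);print("disc z",m.sum(),np.percentile(P[m,2],[25,50,75]))
m=(n<25)&(P[:,2]>105)&(P[:,2]<125);print("bar z",m.sum(),np.median(P[m,2]))
E
```

```text
[545.63   99.107 426.855] ang 0.8714982354915036 [-1.202  0.33   0.777] [-0.069  0.141  0.025] 43.49353705788431 [-0.856  0.136  0.664  1.695 -0.085  1.341 -0.877]
disc z 572 [81.31279246 82.35331774 83.455685  ]
bar z 167 115.12814037728128
```

View pics/end.png

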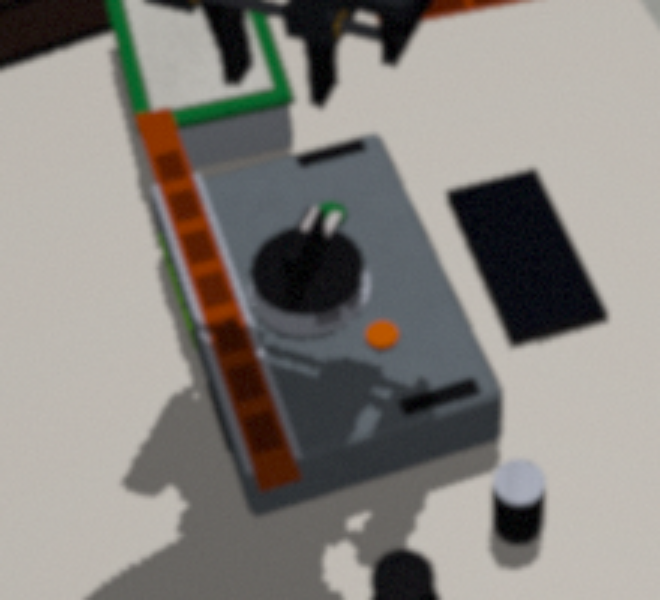

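The pointer now sits at the green tag (crop (330,220)). The disc is back at its down height of 82 mm, the gripper is clear, and the bystanders in view haven't moved.

```bash
python3 -c "
from bench import order
print(order.sign_off())"
```

```text
the job is handed in; nothing more can be done
None
```

The film scanner is switched to the green-tag format: the knob is fully down in the notch at about +0.87 rad and released, the arm is clear, and the job was handed in at about 16 s.

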